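# Find the rocking corner of a serving slab and wedge it steady

### The arm

A 6-joint arm with a two-finger parallel gripper is mounted at the origin on a cart in front of the work surface, level with it; the furniture and walls round the work are solid. World frame = base frame: x ahead of the robot, y to its left, z up, the work surface at z = 0. Lengths are in m, angles in degrees, forces in N, time in s.
With the tool pointing down it reaches from about 0.4 to 0.825 m from the base axis. Payload 7 kg.
Tool frame: the origin (TCP) lies midway between the tips of the shut fingers; the grasp point (between the pads) lies r.grip_depth behind it (r.grip_depth is the distance from the TCP to the grasp point, in m); z points along the fingers, y is the line along which they close (so a half turn about z gives the same grasp; the last joint's range is limited). The gripper opens to 88 mm and grips with 3 to 60 N. Pads are 19 mm wide; open, the fingers measure 130 mm over their backs; the gripper's body (78 mm by 193 mm) begins 47 mm behind the grasp point.
Start: joints at [84.632, 20.546, 0.682, 0, -70.136, -16.507], TCP at [0.252, 0.626, 0.227] pointing down, gripper open.
Joint ranges: [-176.03, 176.03], [-82.01, 121.73], [-58.28, 71.71], [-173.87, 95.51], [-174.79, -0.11], [-173.66, 173.66]. Speed limits (degrees/s): [136.94, 136.94, 172.46, 180, 180, 180].

### API

Orientations are given as [roll, pitch, yaw] about the fixed x, y, z axes, in that order (R = Rz(yaw) Ry(pitch) Rx(roll)).
In Python, from plant import r gives the robot as it stands.
- The arm moves only by the shell command python3 -m pendant 'ROWS' [OPENING] [FORCE]. ROWS is a JSON list of rows, 1 to 12 of them, each of 6 numbers: dx, dy, dz in m, then a rotation vector rx, ry, rz in degrees; each row is the pose to reach, as a shift and turn from the pose commanded when the command began, along the tool's axes at that moment; what a row does not reach only later rows make up. A row lasts 1/12 s, in which the tool goes at most 0.0417 m and 7.16 degrees, less where a joint would pass 70% of its speed; a pose out of reach is approached as far as the arm can. OPENING is the finger opening in m, set as the command begins (- or left out keeps the last). The fingers move at their own pace and stop on an object; FORCE is the grip in N (left out, the last holds). Time passes only in rows, so rows that do not move let the fingers close. It prints the time, the measured TCP pose, the force, the opening and the grip force at its end.
- r.get_state(): the state, without advancing time (a new reading comes with each control period).
- r.capture(name): name is "scene" or "top"; returns a dict with "frame" (480x640x3 uint8, red, green, blue), "z_map" (480x640 float32, m along the optical axis (not along the pixel's ray), 0 where there is no reading), "fx", "fy", "cx", "cy" (pixels), "cam_to_world" (4x4, takes a point from camera to world coordinates). Camera axes: x right, y down, z forward; pixel columns grow to the right and rows downward; lengths in m; the calibration is good to about 2 mm. A picture is of the moment at which its call begins.
- r.close_job(): hands the job in; it is judged then, once.
The state is a dict: "time_s": time; "joints": joint angles; "qd": joint speeds; "joint_torque": joint torques, N m; "tcp_pos": TCP position; "eef_rot": TCP orientation; "contact_force": force on the tool from outside, world axes, zero at the start; "moment": the same for the moment, N m; "gripper_width": finger opening in m; "gripper_force": force on a finger pad.
Only numpy, scipy, OpenCV 4.12 (cv2) and the standard library are available. Lean on these libraries where they do the work, as an engineer would, in place of code of your own. Each camera call takes 0.05 s, during which the arm holds its last target. There are 200 camera calls.

### The job

The marble slab rocks because one of the four rubber pads under it has gone soft: press its corners in turn, on the brass dots with about 8 N, to find the one that gives. Push the wooden wedge nose first under the slab's edge at that corner until it just bites, without lifting the slab, and let go of it. Then prove the slab steady by pressing all four brass dots again in this order: front left, front right, back right, back left, about 8 N for half a second each; press gently, do not shift the slab, and leave the other things alone.

Things in the scene. Friction and masses are not known exactly. Their poses are not given: they have to be found in the camera images.
- slab: White marble slab, 180 x 180 mm, 16 mm thick, about 1.5 kg, lying level and loose on four rubber pads fixed to the worktop. Origin: centre of its underside, 11.5 to 15 mm over the worktop (differs from run to run); x points away from the robot (turned up to 0.2 rad), y left, z up. More than 40 N of pressing is too much; it must not shift 8 mm.
- front_left (a point): Brass dot, 12 mm wide, flush in the slab's top at its front left corner as seen from the robot (slab x -52, y +52 mm). Straight below each dot sits a pad 16 mm wide; 30 mm are free under the slab between pad and edge. Three pads are rigid.
- front_right (a point): Brass dot, 12 mm wide, flush in the slab's top at its front right corner as seen from the robot (slab x -52, y -52 mm). One of the four pads, not known which, is soft and looks like the others: under 1.5 N it stays put, with 6 N that corner goes down 5 mm and the one diagonally across lifts.
- back_right (a point): Brass dot, 12 mm wide, flush in the slab's top at its back right corner as seen from the robot (slab x +52, y -52 mm). A soft corner springs back level when let go; a rigid one yields under 1 mm.
- back_left (a point): Brass dot, 12 mm wide, flush in the slab's top at its back left corner as seen from the robot (slab x +52, y +52 mm). Press with shut fingers from above, within 30 mm of the dot.
- wedge: Loose wooden wedge, 100 mm long, 90 g, lying flat. Origin: under its middle; x points to the nose, z up. Ramp part 36 mm wide: 9 mm high at the nose (x = +50), rising 1 in 4 to 20 mm at x = +5, then flat 20 mm to x = -6. Behind that (to x = -50) a stem 22 mm wide along y, with a red grip block on it (x = -46 to -2), top 39 mm over the worktop.
- wedge_nose (a point): Top of the wedge's nose edge, midway across (x = +50 mm, 9 mm high). Pushed squarely under the slab's edge beside a brass dot, the wedge meets the slab's underside after 9 to 25 mm; the push then climbs within 1 to 3 mm by 3 N or more over the drag before it (0 to 3 N); stop there, it stays when let go. A few mm farther it lifts the corner or drags the slab.
- wedge_grip (a point): Centre of the wedge's red grip block (wedge frame x = -24 mm, 28 mm over its underside); grasp here from above, fingers closing along the wedge's y, 22 mm wide. The stem below is as wide, so fingertips may reach down to the worktop.
- measure: Bystander: silver double-cone measure, 43 mm wide, 84 mm tall; origin under its centre.
- silver_cup: Bystander: small silver cup, 48 mm wide, 46 mm tall; origin under its centre.
- tumbler: Bystander: clear drinking glass, 80 mm wide, 92 mm tall; origin under its centre.
- bottle_stopper: Bystander: pale bottle stopper standing on its cap, 34 mm wide, 45 mm tall; origin under its centre.
- bitters_bottle: Bystander: small dark green bottle with a pale cap, 47 mm wide, 120 mm tall; origin under its centre.
Things that resemble listed ones, but are neither listed nor needed, are in the scene too. What is meant by the wedge is not blue, and is the smaller of those in its own colour.

How it is judged (in metres and radians):
On the way, in this order (a step that is already met when the one before it is completed fails the run):
1. the soft corner is found: under the pressing fingers the slab rocks (contact force between the fingers and slab above 2.5 N and angle between slab's own z axis and vertical above 0.035 rad and not (horizontal distance between wedge_nose and front_left below 0.04 m or horizontal distance between wedge_nose and front_right below 0.04 m or horizontal distance between wedge_nose and back_right below 0.04 m or horizontal distance between wedge_nose and back_left below 0.04 m)), for 0.1 s.
2. the wedge is snug under a corner, the slab level, the wedge let go ((horizontal distance between wedge_nose and front_left below 0.04 m or horizontal distance between wedge_nose and front_right below 0.04 m or horizontal distance between wedge_nose and back_right below 0.04 m or horizontal distance between wedge_nose and back_left below 0.04 m) and angle between slab's own z axis and vertical below 0.004 rad and height (world z) of wedge below 0.004 m and angle between wedge's own z axis and vertical below 0.05 rad and contact force between wedge and slab above 0.2 N and contact force between the fingers and wedge below 0.1 N), for 0.3 s.
3. the front left corner is pressed with over 4 N and does not give (contact force between the fingers and slab above 4 N and horizontal distance between the grasp point and front_left below 0.03 m and angle between slab's own z axis and vertical below 0.012 rad and (horizontal distance between wedge_nose and front_left below 0.04 m or horizontal distance between wedge_nose and front_right below 0.04 m or horizontal distance between wedge_nose and back_right below 0.04 m or horizontal distance between wedge_nose and back_left below 0.04 m)), for 0.2 s.
4. the front right corner is pressed with over 4 N and does not give (contact force between the fingers and slab above 4 N and horizontal distance between the grasp point and front_right below 0.03 m and angle between slab's own z axis and vertical below 0.012 rad and (horizontal distance between wedge_nose and front_left below 0.04 m or horizontal distance between wedge_nose and front_right below 0.04 m or horizontal distance between wedge_nose and back_right below 0.04 m or horizontal distance between wedge_nose and back_left below 0.04 m)), for 0.2 s.
5. the back right corner is pressed with over 4 N and does not give (contact force between the fingers and slab above 4 N and horizontal distance between the grasp point and back_right below 0.03 m and angle between slab's own z axis and vertical below 0.012 rad and (horizontal distance between wedge_nose and front_left below 0.04 m or horizontal distance between wedge_nose and front_right below 0.04 m or horizontal distance between wedge_nose and back_right below 0.04 m or horizontal distance between wedge_nose and back_left below 0.04 m)), for 0.2 s.
6. the back left corner is pressed with over 4 N and does not give (contact force between the fingers and slab above 4 N and horizontal distance between the grasp point and back_left below 0.03 m and angle between slab's own z axis and vertical below 0.012 rad and (horizontal distance between wedge_nose and front_left below 0.04 m or horizontal distance between wedge_nose and front_right below 0.04 m or horizontal distance between wedge_nose and back_right below 0.04 m or horizontal distance between wedge_nose and back_left below 0.04 m)), for 0.2 s.
At the end, for the whole second after the job is handed in: Slab level within 0.004 rad, still, under 8 mm from its start; wedge flat on the worktop (4 mm, 0.05 rad), at rest, its nose within 40 mm of a brass dot seen from above and touching the slab (over 0.2 N); all four corners pressed since with over 4 N, none giving ((horizontal distance between wedge_nose and front_left below 0.04 m or horizontal distance between wedge_nose and front_right below 0.04 m or horizontal distance between wedge_nose and back_right below 0.04 m or horizontal distance between wedge_nose and back_left below 0.04 m) and angle between slab's own z axis and vertical below 0.004 rad and height (world z) of wedge below 0.004 m and angle between wedge's own z axis and vertical below 0.05 rad and contact force between wedge and slab above 0.2 N and linear speed of each of slab, wedge below 0.01 m/s).
It fails at once if the slab is pressed with more than 40 N (contact force between the fingers and slab above 40 N).
It fails at once if the slab is shifted by more than 8 mm (distance of slab from where it was at the start of the episode above 0.008 m).
It fails at once if a bystander is moved by more than 30 mm (distance of any of measure, silver_cup, tumbler, bottle_stopper, bitters_bottle from where it was at the start of the episode above 0.03 m).
It also fails if it takes over 72 s, if anything falls off the work surface, if the arm or the gripper's body presses on something with over 40 N, if the wrist force passes 120 N, or if a joint passes its speed limit or range.

## Working session

There is one attempt and no reset: what is moved stays moved. The work goes in short steps, Python scripts to look and compute and a shell command to move; the robot and the scene stay as the last step left them, time stands still between calls to the robot, and variables do not carry over. Pictures are saved under pics/ and viewed, at most 10 in all, crops included, and the job is handed in when it is done.

```bash
ls; mkdir -p pics; python3 - <<'E'
from plant import r
import cv2,numpy as np,pickle
s=r.get_state();print(s, r.grip_depth)
d={}
for n in("scene","top"):
    c=r.capture(n);d[n]=c;cv2.imwrite(f"pics/{n}0.png",c["frame"][:,:,::-1]);print(n,c["fx"],c["cx"],c["cy"],np.round(c["cam_to_world"],3).tolist())
pickle.dump(d,open("d0.pkl","wb"))
E
```

```text
pics
{'time_s': 0.0, 'joints': array([ 8.46309934e+01,  2.05906439e+01,  6.31899152e-01, -1.94732053e-02,
       -7.01366799e+01, -1.65082090e+01]), 'qd': array([0.04606518, 0.00574122, 0.06350202, 0.00674228, 0.0915395 ,
       0.03748017]), 'joint_torque': array([-2.26565724e-03, -5.82722390e+01,  2.93057907e+01,  6.99756503e+00,
        7.07566258e-03, -1.58204384e-04]), 'tcp_pos': array([0.25134786, 0.62590714, 0.22561943]), 'eef_rot': array([ 1.79903307e+02, -9.56635033e-03, -2.18838393e+01]), 'contact_force': array([ 0.67748954, -0.36924177, -0.61835575]), 'moment': array([ 0.03685307, -0.00589622,  0.02733596]), 'gripper_force': 0.0, 'gripper_width': 0.08755743880720977} 0.0188
scene 476.3218039640728 319.95340092794726 234.8769643533771 [[0.908, -0.288, 0.304, 0.116], [-0.419, -0.65, 0.634, -0.787], [0.015, -0.704, -0.71, 0.976], [0.0, 0.0, 0.0, 1.0]]
top 596.7831542387999 318.76111530445314 240.88338146670336 [[-0.05, -0.979, 0.2, 0.127], [-0.999, 0.049, -0.013, 0.038], [0.003, -0.2, -0.98, 1.854], [0.0, 0.0, 0.0, 1.0]]
```

View pics/scene0.png

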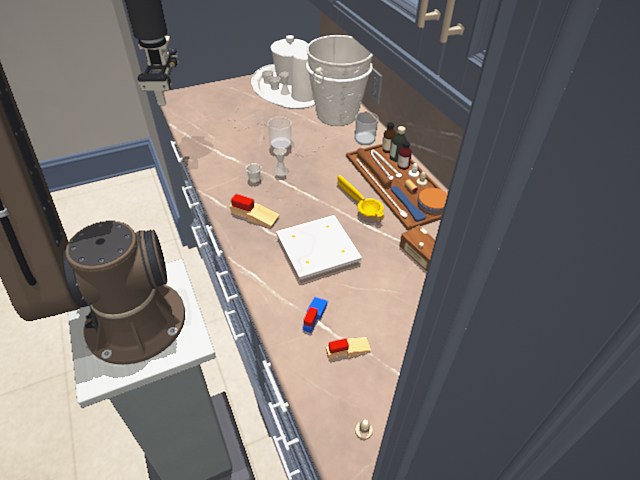

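View pics/top0.png

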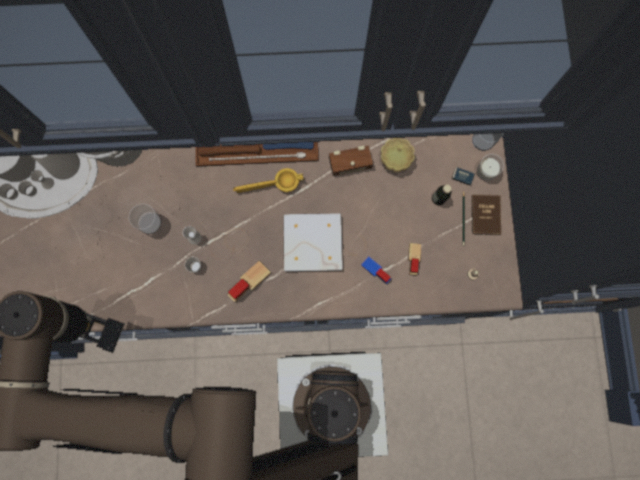

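The scene view shows the slab at (318,247), large yellow wedge (255,210), blue wedge (315,313) and small yellow wedge (348,347). In the top view these are at (313,242), (250,281), (376,270) and (415,259, nose up, i.e. +x). The wedge I need is the small yellow one. Next I measure it and the slab.

```bash
cat > h.py <<'E'
import cv2,numpy as np
def ray(c,p):
    T=c["cam_to_world"];d=T[:3,:3]@np.array([(p[0]-c["cx"])/c["fx"],(p[1]-c["cy"])/c["fy"],1]);return T[:3,3],d
def onz(c,p,z):
    o,d=ray(c,p);return o+d*(z-o[2])/d[2]
def tri(c1,p1,c2,p2):
    o1,d1=ray(c1,p1);o2,d2=ray(c2,p2)
    t=np.linalg.lstsq(np.c_[d1,-d2],o2-o1,rcond=None)[0];a=o1+t[0]*d1;b=o2+t[1]*d2
    return (a+b)/2,np.linalg.norm(a-b)
def blobs(c,lo,hi,roi,amin=5):
    x0,y0,x1,y1=roi;h=cv2.cvtColor(c["frame"],cv2.COLOR_RGB2HSV)
    m=np.zeros(h.shape[:2],np.uint8);m[y0:y1,x0:x1]=cv2.inRange(h,np.array(lo),np.array(hi))[y0:y1,x0:x1]
    n,l,s,ce=cv2.connectedComponentsWithStats(m)
    return [(s[i,4],ce[i],(l==i).astype(np.uint8)) for i in range(1,n) if s[i,4]>=amin]
def rect(m):
    q=max(cv2.findContours(m,0,cv2.CHAIN_APPROX_NONE)[0],key=cv2.contourArea);return cv2.minAreaRect(q),q
E
python3 - <<'E'
import pickle;from h import *
d=pickle.load(open("d0.pkl","rb"));S,T=d["scene"],d["top"]
roiS=(270,205,370,290);roiT=(275,205,350,280)
for n,c,roi in(("S",S,roiS),("T",T,roiT)):
    print(n,"dots",[(a,ce.round(1).tolist()) for a,ce,m in blobs(c,(8,70,120),(35,255,255),roi,3)])
    b=max(blobs(c,(0,0,150),(179,45,255),roi,200),key=lambda t:t[0]);R,q=rect(b[2]);print("slab",b[0],R,cv2.approxPolyDP(cv2.convexHull(q),4,True).reshape(-1,2).tolist())
for n,c,roi in(("S",S,(322,332,378,362)),("T",T,(400,238,430,280))):
  for nm,lo,hi in(("red",(0,160,60),(6,255,255)),("yel",(12,70,110),(30,255,255))):
    for a,ce,m in blobs(c,lo,hi,roi,15): R,q=rect(m);print(n,nm,a,ce.round(1),cv2.boxPoints(R).round(1).tolist())
x=cv2.resize(S["frame"][325:370,315:385],None,fx=8,fy=8,interpolation=0);y=cv2.resize(T["frame"][235:285,395:435],None,fx=7.2,fy=7.2,interpolation=0)[:360]
x=x[:350];y=y[:350];cv2.imwrite("pics/w.png",np.hstack([x,y])[:350,:800,::-1])
E
```

```text
S dots [(np.int32(125), [363.8, 209.6]), (np.int32(99), [273.0, 216.7]), (np.int32(6), [327.2, 226.2]), (np.int32(6), [293.0, 235.5]), (np.int32(7), [342.6, 250.9]), (np.int32(7), [307.0, 261.7]), (np.int32(10), [322.5, 287.0])]
slab 3213 ((315.78460693359375, 245.39759826660156), (53.218170166015625, 79.7923812866211), 72.4075698852539) [[334, 215], [361, 257], [300, 278], [270, 232]]
T dots [(np.int32(4), [295.5, 225.5]), (np.int32(6), [328.5, 225.0]), (np.int32(8), [295.9, 258.1]), (np.int32(4), [329.5, 257.5])]
slab 3167 ((311.63055419921875, 241.42205810546875), (56.178680419921875, 58.291507720947266), 88.91908264160156) [[339, 213], [341, 268], [283, 269], [284, 215]]
S red 204 [338.2 345.4] [[327.6000061035156, 342.3999938964844], [346.20001220703125, 337.70001220703125], [348.8999938964844, 348.5], [330.29998779296875, 353.20001220703125]]
S yel 494 [352.2 348.2] [[324.70001220703125, 343.0], [367.0, 333.6000061035156], [371.1000061035156, 352.1000061035156], [328.79998779296875, 361.5]]
T red 84 [414.2 265.1] [[411.0, 259.0], [417.0, 259.0], [417.0, 271.0], [411.0, 271.0]]
T yel 201 [414.6 250.9] [[407.0, 259.70001220703125], [409.0, 242.0], [422.1000061035156, 243.5], [420.1000061035156, 261.1000061035156]]
T yel 18 [412.3 273.2] [[409.0, 272.0], [416.0, 272.0], [416.0, 274.0], [409.0, 274.0]]
```

View pics/w.png

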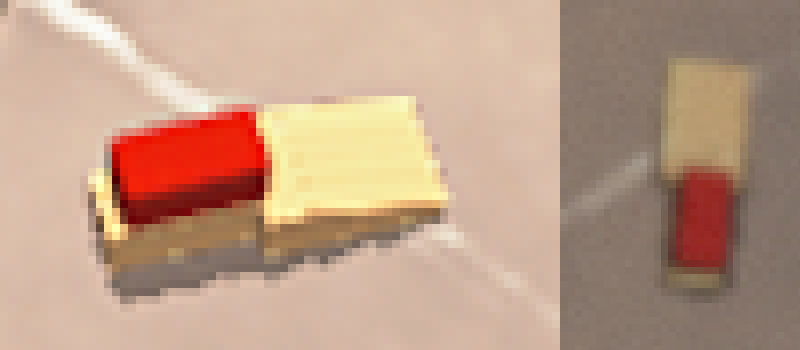

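The crop shows the small wedge's red block top and its nose edge clearly in both views. The block top is about (338.3,344.1) in scene and (414.4,264.9) in top. The nose edge mid is about (367.8,342.6) and (415.2,243.0).

```bash
python3 - <<'E'
import pickle;from h import *
d=pickle.load(open("d0.pkl","rb"));S,T=d["scene"],d["top"]
P=lambda n,a,b:print(n,tri(S,a,T,b)[0].round(4),tri(S,a,T,b)[1].round(4))
P("grip top",(338.3,344.1),(414.4,264.9));P("nose",(367.8,342.6),(415.2,243.0))
D={"fl":((293,235.5),(295.9,258.1)),"fr":((307,261.7),(329.5,257.5)),"br":((342.6,250.9),(328.5,225)),"bl":((327.2,226.2),(295.5,225.5))}
for k,(a,b) in D.items():
    P(k,a,b);print("  S",onz(S,a,.029).round(4),"T",onz(T,b,.029).round(4))
for z,c,p in((.039,S,(338.3,344.1)),(.039,T,(414.4,264.9)),(.009,S,(367.8,342.6)),(.009,T,(415.2,243.0))):print(onz(c,p,z).round(4))
# slab corners
for c,p in((S,[[334,215],[361,257],[300,278],[276,234]]),(T,[[341,213],[342,271],[284,271],[284,214]])):print([onz(c,q,.029)[:2].round(3).tolist() for q in p])
x0,y0=268,203
x=cv2.resize(S["frame"][205:290,268:373],None,fx=4,fy=4,interpolation=0);y=cv2.resize(T["frame"][205:290,270:365],None,fx=4,fy=4,interpolation=0)
cv2.imwrite("pics/s.png",np.hstack([x,y])[:,:,::-1])
# depth normals: slab top and wedge heights from scene depth
for n,c,p in(("slab",S,(318,244)),("slabT",T,(312,242)),("redS",S,(338,344)),("redT",T,(414,265)),("tableS",S,(330,300))):
    z=c["z_map"][p[1],p[0]];o,dd=ray(c,p);print(n,(o+dd*z).round(4))
E
```

```text
grip top [ 0.4101 -0.2787  0.0325] 0.0033
nose [ 0.4827 -0.2909  0.0093] 0.0021
fl [0.45   0.0865 0.0294] 0.0029
  S [0.4516 0.0868 0.029 ] T [0.4487 0.0868 0.029 ]
fr [ 0.4469 -0.0178  0.0284] 0.0029
  S [ 0.4482 -0.0184  0.029 ] T [ 0.4454 -0.0174  0.029 ]
br [ 0.551  -0.0204  0.0274] 0.0034
  S [ 0.552  -0.0218  0.029 ] T [ 0.5489 -0.0199  0.029 ]
bl [0.5542 0.0833 0.0274] 0.0028
  S [0.5549 0.0818 0.029 ] T [0.5524 0.0836 0.029 ]
[ 0.4097 -0.2823  0.039 ]
[ 0.4075 -0.2772  0.039 ]
[ 0.4839 -0.2909  0.009 ]
[ 0.4818 -0.2906  0.009 ]
[[0.593, 0.116], [0.587, -0.062], [0.409, -0.062], [0.41, 0.111]]
[[0.586, -0.061], [0.401, -0.054], [0.41, 0.125], [0.591, 0.118]]
slab [0.5015 0.0281 0.0297]
slabT [0.4967 0.0345 0.0307]
redS [ 0.4081 -0.2838  0.0426]
redT [ 0.4082 -0.2769  0.0331]
tableS [ 0.4599 -0.137  -0.0005]
```

View pics/s.png

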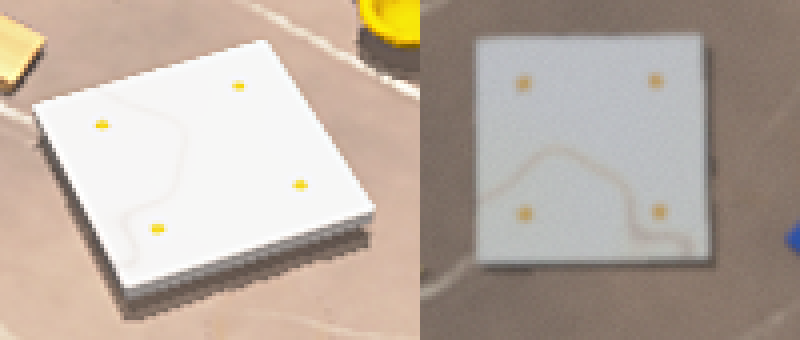

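```bash
cat > go.py <<'E'
import sys,numpy as np
from scipy.spatial.transform import Rotation as R
from plant import r
s=r.get_state();p=s["tcp_pos"];rot=R.from_euler("xyz",s["eef_rot"],degrees=True)
a=list(map(float,sys.argv[1:]));
print("t",round(s["time_s"],2),"pos",p.round(4),"rot",s["eef_rot"].round(1),"j",s["joints"].round(0),"F",s["contact_force"].round(1),"w",round(s["gripper_width"],4))
if a:
    T=R.from_euler("xyz",[180,0,a[3]],degrees=True);print("rows:",(rot.inv().apply(np.array(a[:3])-p)).round(4),(rot.inv()*T).as_rotvec(degrees=True).round(1))
E
python3 -m pendant '[[0.386,0.426,0.02,0,0,68],[0.386,0.426,0.02,0,0,68],[0.386,0.426,0.02,0,0,68],[0.386,0.426,0.02,0,0,68],[0.386,0.426,0.02,0,0,68],[0.386,0.426,0.02,0,0,68],[0.386,0.426,0.02,0,0,68],[0.386,0.426,0.02,0,0,68],[0.386,0.426,0.02,0,0,68],[0.386,0.426,0.02,0,0,68],[0.386,0.426,0.02,0,0,68],[0.386,0.426,0.02,0,0,68]]' 0 10; python3 go.py 0.45 0.087 0.045 -90
```

```text
time_s: 1.1
tcp_pos: [0.4249, 0.1557, 0.2092]
eef_rot: [-180.0, 0.0, -89.9]
contact_force: [1.8, 0.1, -0.8]
gripper_width: 0.0131
gripper_force: 0.0
t 1.1 pos [0.4249 0.1557 0.2092] rot [-180.     0.   -89.9] j [ 45.  -0. -28.  -0. -63. -45.] F [ 1.8  0.1 -0.8] w 0.0131
rows: [ 0.0688 -0.0249  0.1642] [-0.   0.   0.1]
```

```bash
python3 -m pendant '[[0.0688,-0.0249,0.04],[0.0688,-0.0249,0.08]]' >/dev/null 2>&1 || true; python3 go.py 0.45 0.087 0.045 -90
```

```text
t 1.1 pos [0.4249 0.1557 0.2092] rot [-180.     0.   -89.9] j [ 45.  -0. -28.  -0. -63. -45.] F [ 1.8  0.1 -0.8] w 0.0131
rows: [ 0.0688 -0.0249  0.1642] [-0.   0.   0.1]
```

```bash
python3 -m pendant '[[0.034,-0.012,0.03,0,0,0],[0.0688,-0.025,0.06,0,0,0],[0.0688,-0.025,0.1,0,0,0],[0.0688,-0.025,0.14,0,0,0],[0.0688,-0.025,0.164,0,0,0],[0.0688,-0.025,0.164,0,0,0],[0.0688,-0.025,0.164,0,0,0]]'; python3 go.py 0.45 0.087 0.029 -90
```

```text
time_s: 1.68
tcp_pos: [0.4493, 0.0882, 0.0445]
eef_rot: [179.8, -0.1, -89.9]
contact_force: [-0.5, 0.9, 1.3]
gripper_width: 0.0003
gripper_force: 0.0
t 1.68 pos [0.4493 0.0882 0.0445] rot [ 1.798e+02 -1.000e-01 -8.990e+01] j [ 36.  12. -39.   0. -39. -36.] F [-0.5  0.9  1.3] w 0.0003
rows: [ 0.0012 -0.0008  0.0155] [ 0.2 -0.1  0.1]
```

```bash
python3 -m pendant '[[0,0,0.008,0,0,0],[0,0,0.013,0,0,0],[0,0,0.015,0,0,0],[0,0,0.015,0,0,0]]';python3 -m pendant '[[0,0,0.001,0,0,0],[0,0,0.001,0,0,0]]';python3 -m pendant '[[0,0,0.001,0,0,0],[0,0,0.001,0,0,0]]'
```

```text
time_s: 2.02
tcp_pos: [0.4503, 0.0894, 0.0307]
eef_rot: [-179.9, 0.0, -89.9]
contact_force: [0.2, -0.1, -0.7]
gripper_width: 0.0005
gripper_force: 0.0
time_s: 2.18
tcp_pos: [0.4503, 0.0893, 0.0297]
eef_rot: [-179.9, 0.0, -89.9]
contact_force: [0.5, 0.6, 0.8]
gripper_width: 0.0005
gripper_force: 0.3
time_s: 2.35
tcp_pos: [0.4504, 0.0893, 0.0292]
eef_rot: [-180.0, 0.0, -89.8]
contact_force: [-5.2, 0.8, 13.1]
gripper_width: 0.0004
gripper_force: 6.8
```

```bash
python3 -m pendant '[[0,0,-0.012,0,0,0],[0.04,0.003,-0.012,0,0,0],[0.08,0.003,-0.012,0,0,0],[0.107,0.003,-0.012,0,0,0],[0.107,0.003,-0.009,0,0,0],[0.107,0.003,-0.002,0,0,0],[0.107,0.003,-0.002,0,0,0]]';python3 -m pendant '[[0,0,0.001,0,0,0],[0,0,0.001,0,0,0]]';python3 -m pendant '[[0,0,0.001,0,0,0],[0,0,0.001,0,0,0]]'
```

```text
time_s: 2.93
tcp_pos: [0.4474, -0.0182, 0.0296]
eef_rot: [-180.0, -0.0, -89.9]
contact_force: [0.5, -1.9, 1.1]
gripper_width: 0.0004
gripper_force: 0.7
time_s: 3.1
tcp_pos: [0.4474, -0.0177, 0.0293]
eef_rot: [180.0, -0.1, -89.8]
contact_force: [-0.7, -5.7, 5.7]
gripper_width: 0.0002
gripper_force: 2.9
time_s: 3.27
tcp_pos: [0.4475, -0.0177, 0.0287]
eef_rot: [180.0, -0.1, -89.7]
contact_force: [-2.1, -6.6, 13.6]
gripper_width: 0.0004
gripper_force: 6.3
```

```bash
python3 -m pendant '[[0,0,-0.012,0,0,0],[0.003,-0.04,-0.012,0,0,0],[0.003,-0.08,-0.012,0,0,0],[0.003,-0.104,-0.012,0,0,0],[0.003,-0.104,-0.008,0,0,0],[0.003,-0.104,-0.004,0,0,0],[0.003,-0.104,-0.003,0,0,0],[0.003,-0.104,-0.002,0,0,0]]';python3 -m pendant '[[0,0,0.001,0,0,0],[0,0,0.001,0,0,0]]';python3 -m pendant '[[0,0,0.001,0,0,0],[0,0,0.001,0,0,0]]'
```

```text
time_s: 3.93
tcp_pos: [0.5498, -0.0204, 0.0296]
eef_rot: [179.9, -0.0, -89.8]
contact_force: [-0.8, 0.3, 1.4]
gripper_width: 0.0003
gripper_force: 0.8
time_s: 4.1
tcp_pos: [0.5504, -0.0206, 0.0293]
eef_rot: [180.0, -0.0, -89.8]
contact_force: [-1.1, 0.2, 1.6]
gripper_width: 0.0003
gripper_force: 1.0
time_s: 4.27
tcp_pos: [0.5509, -0.0208, 0.0284]
eef_rot: [-180.0, 0.0, -89.9]
contact_force: [-2.3, 0.6, 2.9]
gripper_width: 0.0008
gripper_force: 1.4
```

```bash
python3 -m pendant '[[0,0,0.001,0,0,0],[0,0,0.002,0,0,0],[0,0,0.002,0,0,0]]';python3 -m pendant '[[0,0,0.001,0,0,0],[0,0,0.002,0,0,0],[0,0,0.002,0,0,0]]';python3 -m pendant '[[0,0,0.001,0,0,0],[0,0,0.001,0,0,0],[0,0,0.001,0,0,0]]'
```

```text
time_s: 4.52
tcp_pos: [0.5513, -0.0211, 0.0263]
eef_rot: [-180.0, -0.0, -89.9]
contact_force: [-1.8, -1.7, 4.0]
gripper_width: 0.0004
gripper_force: 2.5
time_s: 4.77
tcp_pos: [0.5515, -0.0212, 0.0249]
eef_rot: [-180.0, -0.0, -89.9]
contact_force: [-4.0, -1.3, 11.2]
gripper_width: 0.0001
gripper_force: 5.7
time_s: 5.02
tcp_pos: [0.5516, -0.0212, 0.0247]
eef_rot: [-180.0, -0.0, -89.8]
contact_force: [-7.1, -2.4, 19.9]
gripper_width: 0.0005
gripper_force: 9.6
```

Back right is the soft corner: it gave about 5 mm. Now I fetch the wedge, approaching from the right (-y) side.

```bash
python3 -m pendant '[[0,0,-0.02,0,0,0],[0,0,-0.06,0,0,0],[0.03,0.015,-0.09,0,0,8],[0.06,0.03,-0.1,0,0,15],[0.09,0.045,-0.1,0,0,22],[0.12,0.06,-0.1,0,0,29],[0.15,0.08,-0.1,0,0,36],[0.18,0.1,-0.1,0,0,43],[0.21,0.115,-0.1,0,0,50],[0.235,0.13,-0.1,0,0,57],[0.258,0.142,-0.1,0,0,64],[0.258,0.142,-0.1,0,0,71]]' 0.06 10; python3 go.py 0.409 -0.2795 0.1 -188.8
```

```text
time_s: 6.02
tcp_pos: [0.4081, -0.2818, 0.123]
eef_rot: [-180.0, 0.0, -161.4]
contact_force: [0.5, 0.1, -0.7]
gripper_width: 0.0596
gripper_force: 0.0
t 6.02 pos [ 0.4081 -0.2818  0.123 ] rot [-180.     0.  -161.4] j [-12.   9. -30.   0. -51. -60.] F [ 0.5  0.1 -0.7] w 0.0596
rows: [-0.0016  0.0019  0.023 ] [-0.   0.  27.4]
```

```bash
python3 -m pendant '[[-0.0015,0.002,0,0,0,7],[-0.0015,0.002,0.01,0,0,14],[-0.0015,0.002,0.025,0,0,21],[-0.0015,0.002,0.04,0,0,27.4],[-0.0015,0.002,0.05,0,0,27.4],[-0.0015,0.002,0.05,0,0,27.4]]'; python3 - <<'E'
from plant import r;import cv2
from h import *
S=r.capture("scene");T=r.capture("top")
x=cv2.resize(S["frame"][295:370,300:385],None,fx=4.7,fy=4.7,interpolation=0);y=cv2.resize(T["frame"][225:290,380:445],None,fx=5.43,fy=5.43,interpolation=0)
h=min(len(x),len(y));cv2.imwrite("pics/g.png",np.hstack([x[:h],y[:h]])[:,:800,::-1])
E
python3 go.py 0.409 -0.2795 0.01 -188.8
```

```text
time_s: 6.52
tcp_pos: [0.4096, -0.2764, 0.0711]
eef_rot: [180.0, -0.2, 171.7]
contact_force: [-0.7, -0.8, 0.7]
gripper_width: 0.0599
gripper_force: 0.0
t 6.62 pos [ 0.4108 -0.2768  0.0731] rot [-180.    -0.   171.8] j [-11.  13. -33.   0. -44. -87.] F [0.7 0.3 0.4] w 0.0601
rows: [ 0.0013 -0.0029  0.0631] [-0.  -0.   0.6]
```

View pics/g.png

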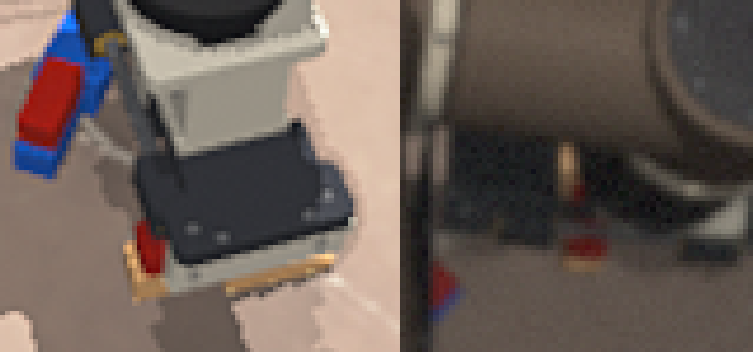

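The gripper is centred over the red block, the fingers are on either side of it, and the blue wedge is clear. I go down and close.

```bash
python3 -m pendant '[[0.001,-0.003,0.03,0,0,0.6],[0.001,-0.003,0.055,0,0,0.6],[0.001,-0.003,0.062,0,0,0.6],[0.001,-0.003,0.062,0,0,0.6],[0.001,-0.003,0.062,0,0,0.6]]' && python3 -m pendant '[[0,0,0,0,0,0],[0,0,0,0,0,0],[0,0,0,0,0,0],[0,0,0,0,0,0],[0,0,0,0,0,0],[0,0,0,0,0,0]]' 0 20; python3 go.py
```

```text
time_s: 7.03
tcp_pos: [0.4098, -0.2798, 0.012]
eef_rot: [-180.0, 0.0, 171.2]
contact_force: [1.3, 0.6, 0.4]
gripper_width: 0.0601
gripper_force: 0.0
time_s: 7.53
tcp_pos: [0.4093, -0.2796, 0.0115]
eef_rot: [-180.0, 0.0, 171.1]
contact_force: [0.6, -0.2, -0.3]
gripper_width: 0.0254
gripper_force: 0.0
t 7.53 pos [ 0.4093 -0.2796  0.0115] rot [-180.     0.   171.1] j [-12.  19. -36.   0. -35. -87.] F [ 0.6 -0.2 -0.3] w 0.0254
```

```bash
python3 -m pendant '[[0,0,0,0,0,0],[0,0,0,0,0,0],[0,0,0,0,0,0],[0,0,-0.01,0,0,0],[0,0,-0.04,0,0,0],[0,0,-0.07,0,0,0],[0,0,-0.07,0,0,0]]'; python3 go.py 0.5468 -0.158 0.08 -91.75
```

```text
time_s: 8.12
tcp_pos: [0.4121, -0.2807, 0.0859]
eef_rot: [-179.9, 0.4, 171.2]
contact_force: [1.3, -0.3, -0.5]
gripper_width: 0.0222
gripper_force: 20.0
t 8.12 pos [ 0.4121 -0.2807  0.0859] rot [-179.9    0.4  171.2] j [-12.  12. -32.   0. -45. -87.] F [ 1.3 -0.3 -0.5] w 0.0222
rows: [-0.1143  0.1418  0.0065] [ -0.4   0.2 -97.1]
```

```bash
python3 -m pendant '[[-0.01,0.012,0,0,0,-7],[-0.02,0.024,0,0,0,-14],[-0.03,0.036,0,0,0,-21],[-0.04,0.048,0,0,0,-28],[-0.05,0.06,0,0,0,-35],[-0.06,0.073,0,0,0,-42],[-0.07,0.086,0,0,0,-49],[-0.08,0.098,0,0,0,-56],[-0.09,0.11,0,0,0,-63],[-0.1,0.122,0,0,0,-70],[-0.11,0.134,0,0,0,-77],[-0.1143,0.1418,0,0,0,-84]]' >/dev/null; python3 go.py 0.5468 -0.158 0.08 -91.75;  python3 -m pendant '[[0,0,0,0,0,-7],[0,0,0,0,0,-13],[0,0,0,0,0,-13],[0,0,0,0,0,-13]]' >/dev/null; python3 go.py 0.5468 -0.158 0.0115 -91.75
```

```text
t 9.12 pos [ 0.5452 -0.1563  0.0807] rot [-180.    -0.  -104.5] j [  4.  18. -24.   0. -48. -18.] F [-0.1 -0.5 -1. ] w 0.0217
rows: [ 0.0013 -0.002   0.0007] [ -0.   -0.  -12.7]
t 9.45 pos [ 0.5437 -0.1571  0.0807] rot [180.    0.  -92.1] j [  4.  18. -24.  -0. -48.  -6.] F [-1.2 -0.   0.7] w 0.022
rows: [ 0.0008 -0.0031  0.0692] [ 0.   0.  -0.3]
```

```bash
python3 -m pendant '[[0,-0.003,0.03,0,0,-0.3],[0,-0.003,0.055,0,0,-0.3],[0,-0.003,0.064,0,0,-0.3],[0,-0.003,0.066,0,0,-0.3],[0,-0.003,0.067,0,0,-0.3],[0,-0.003,0.067,0,0,-0.3]]'; python3 go.py 0.5468 -0.158 0.0115 -91.75;python3 - <<'E'
from plant import r;import cv2,pickle
from h import *
S=r.capture("scene");T=r.capture("top");pickle.dump({"scene":S,"top":T},open("d1.pkl","wb"))
x=cv2.resize(S["frame"][200:300,285:385],None,fx=4,fy=4,interpolation=0);y=cv2.resize(T["frame"][190:290,290:390],None,fx=4,fy=4,interpolation=0)
cv2.imwrite("pics/p.png",np.hstack([x,y])[:,:,::-1])
E
```

```text
time_s: 9.95
tcp_pos: [0.5477, -0.1573, 0.015]
eef_rot: [-179.9, -0.0, -91.6]
contact_force: [-0.2, 0.3, -1.5]
gripper_width: 0.0218
gripper_force: 20.0
t 9.95 pos [ 0.5477 -0.1573  0.015 ] rot [-179.9   -0.   -91.6] j [  4.  24. -27.   0. -40.  -5.] F [-0.2  0.3 -1.5] w 0.0218
rows: [0.0007 0.0009 0.0035] [-0.1 -0.   0.1]
```

View pics/p.png

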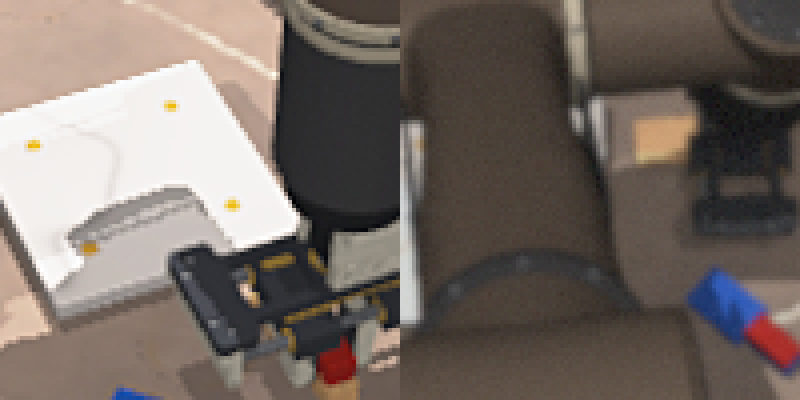

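The top view shows the ramp's nose edge at about (348.2, 219–230), level with the back right dot row (225). It sits just right of the slab edge, and the gripper is clear of the blue wedge.

```bash
python3 - <<'E'
import pickle;from h import *
T=pickle.load(open("d1.pkl","rb"))["top"]
print(onz(T,(348.3,224.3),.012).round(4), onz(T,(348.3,219.2),.012).round(4),onz(T,(348.3,229.8),.012).round(4))
E
python3 -m pendant '[[0,0,0.001,0,0,0],[0,0,0.002,0,0,0],[0,0,0.0025,0,0,0],[0,0,0.0025,0,0,0]]'; python3 -m pendant '[[0,0,0.0005,0,0,0],[0,0,0.0005,0,0,0],[0,0,0.0005,0,0,0]]'
```

```text
[ 0.552  -0.0832  0.012 ] [ 0.5686 -0.0842  0.012 ] [ 0.5342 -0.0822  0.012 ]
time_s: 10.38
tcp_pos: [0.547, -0.1572, 0.0119]
eef_rot: [-180.0, 0.0, -91.6]
contact_force: [0.3, 0.2, -1.6]
gripper_width: 0.0219
gripper_force: 20.0
time_s: 10.63
tcp_pos: [0.5471, -0.1572, 0.0114]
eef_rot: [-180.0, -0.0, -91.6]
contact_force: [-0.7, -0.2, 2.5]
gripper_width: 0.0222
gripper_force: 20.0
```

```bash
python3 -m pendant '[[-0.005,0,0,0,0,0],[-0.01,0,0,0,0,0],[-0.015,0,0,0,0,0],[-0.02,0,0,0,0,0],[-0.025,0,0,0,0,0],[-0.029,0,0,0,0,0],[-0.031,0,0,0,0,0],[-0.032,0,0,0,0,0],[-0.032,0,0,0,0,0]]'; for i in 1 2 ; do python3 -m pendant '[[-0.0005,0,0,0,0,0],[-0.001,0,0,0,0,0]]' |grep -E "tcp|cont"; done
```

```text
time_s: 11.38
tcp_pos: [0.5481, -0.1248, 0.0114]
eef_rot: [-180.0, 0.0, -91.6]
contact_force: [-0.8, -0.7, 5.9]
gripper_width: 0.022
gripper_force: 20.0
tcp_pos: [0.5481, -0.1243, 0.0114]
contact_force: [-0.2, -3.6, 4.7]
tcp_pos: [0.5481, -0.1235, 0.0114]
contact_force: [0.1, -3.4, 4.1]
```

```bash
python3 -m pendant '[[-0.0005,0,-0.0003,0,0,0],[-0.001,0,-0.0003,0,0,0]]' |grep -E "tcp|cont"; for i in 1 2 3 4; do python3 -m pendant '[[-0.0005,0,0,0,0,0],[-0.001,0,0,0,0,0]]' |grep -E "tcp|cont"; done
```

```text
tcp_pos: [0.5479, -0.1222, 0.0114]
contact_force: [0.2, -2.5, 3.5]
tcp_pos: [0.5479, -0.1212, 0.0114]
contact_force: [-0.1, -2.1, 3.0]
tcp_pos: [0.5479, -0.1201, 0.0114]
contact_force: [-0.0, -2.1, 3.0]
tcp_pos: [0.548, -0.1191, 0.0114]
contact_force: [0.1, -2.0, 2.1]
tcp_pos: [0.548, -0.1181, 0.0114]
contact_force: [-1.3, -2.3, 2.0]
```

Drag is steady at about 2 N. I continue in 1 mm, then finer steps.

```bash
for i in 1 2; do python3 -m pendant '[[-0.0005,0,0,0,0,0],[-0.001,0,0,0,0,0]]' |grep -E "tcp|cont"; done
```

```text
tcp_pos: [0.548, -0.1171, 0.0114]
contact_force: [0.1, -1.0, 1.5]
tcp_pos: [0.5481, -0.1161, 0.0114]
contact_force: [-0.6, -1.2, 0.8]
```

```bash
for i in 1 2; do python3 -m pendant '[[-0.0005,0,0,0,0,0],[-0.0005,0,0,0,0,0]]' |grep -E "tcp|cont"; done
```

```text
tcp_pos: [0.5481, -0.1156, 0.0114]
contact_force: [-0.0, -0.3, 1.4]
tcp_pos: [0.5481, -0.1151, 0.0114]
contact_force: [1.2, 0.3, 0.2]
```

```bash
for i in 1 2; do python3 -m pendant '[[-0.0005,0,0,0,0,0],[-0.0005,0,0,0,0,0]]' |grep -E "tcp|cont"; done
```

```text
tcp_pos: [0.5481, -0.1147, 0.0114]
contact_force: [-0.6, -1.4, 0.9]
tcp_pos: [0.548, -0.1144, 0.0114]
contact_force: [0.7, -3.5, -0.4]
```

```bash
for i in 1 2; do python3 -m pendant '[[-0.0005,0,0,0,0,0],[-0.0005,0,0,0,0,0]]' |grep -E "tcp|cont"; done
```

```text
tcp_pos: [0.5481, -0.1141, 0.0115]
contact_force: [0.8, -5.9, 0.4]
tcp_pos: [0.548, -0.1139, 0.0115]
contact_force: [0.3, -7.1, -0.2]
```

The push rose about 6–7 N over the drag, so the wedge bites. Release it and rise.

```bash
python3 -m pendant '[[0,0,0,0,0,0],[0,0,0,0,0,0],[0,0,0,0,0,0],[0,0,0,0,0,0],[0,0,0,0,0,0]]' 0.05; python3 -m pendant '[[0,0,-0.01,0,0,0],[0,0,-0.03,0,0,0],[0,0,-0.06,0,0,0],[0,0,-0.08,0,0,0],[0,0,-0.08,0,0,0]]' ; python3 go.py 0.45 0.087 0.09 -90; python3 - <<'E'
from plant import r;import cv2,pickle
from h import *
S=r.capture("scene");T=r.capture("top");pickle.dump({"scene":S,"top":T},open("d2.pkl","wb"))
x=cv2.resize(S["frame"][200:300,285:385],None,fx=4,fy=4,interpolation=0);y=cv2.resize(T["frame"][190:290,290:390],None,fx=4,fy=4,interpolation=0)
cv2.imwrite("pics/q.png",np.hstack([x,y])[:,:,::-1])
E
```

```text
time_s: 14.3
tcp_pos: [0.5483, -0.1129, 0.0115]
eef_rot: [-180.0, 0.0, -91.6]
contact_force: [0.2, -0.6, -0.0]
gripper_width: 0.0477
gripper_force: 0.0
time_s: 14.72
tcp_pos: [0.5512, -0.1131, 0.0968]
eef_rot: [-179.6, 0.0, -91.5]
contact_force: [0.7, 0.5, 0.2]
gripper_width: 0.0501
gripper_force: 0.0
t 14.72 pos [ 0.5512 -0.1131  0.0968] rot [-179.6    0.   -91.5] j [  8.  17. -24.   0. -49. -10.] F [0.7 0.5 0.2] w 0.0501
rows: [-0.1974  0.1065  0.006 ] [-0.4  0.  -1.5]
```

View pics/q.png

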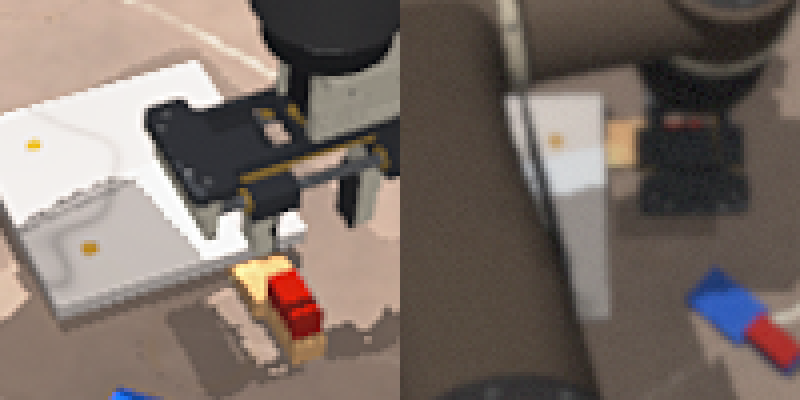

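The wedge sits squarely under the slab's edge beside the back right dot, let go. Now the four proving presses.

```bash
python3 -m pendant '[[-0.035,0.019,0,0,0,0],[-0.07,0.038,0,0,0,-1.5],[-0.105,0.057,0,0,0,-1.5],[-0.14,0.076,0,0,0,-1.5],[-0.17,0.092,0,0,0,-1.5],[-0.19,0.103,0.015,0,0,-1.5],[-0.1974,0.1065,0.035,0,0,-1.5],[-0.1974,0.1065,0.05,0,0,-1.5],[-0.1974,0.1065,0.055,0,0,-1.5],[-0.1974,0.1065,0.055,0,0,-1.5],[-0.1974,0.1065,0.055,0,0,-1.5]]' 0 10; python3 go.py 0.45 0.087 0.031 -90
```

```text
time_s: 15.73
tcp_pos: [0.4471, 0.0866, 0.0364]
eef_rot: [179.9, -0.1, -90.1]
contact_force: [0.2, 0.1, 0.6]
gripper_width: 0.0008
gripper_force: 0.0
t 15.73 pos [0.4471 0.0866 0.0364] rot [ 1.799e+02 -1.000e-01 -9.010e+01] j [ 36.  13. -40.   0. -37. -36.] F [0.2 0.1 0.6] w 0.0008
rows: [-0.0004 -0.0029  0.0054] [ 0.1 -0.1 -0.1]
```

```bash
python3 -m pendant '[[0,-0.003,0.003,0,0,0],[0,-0.003,0.0055,0,0,0],[0,-0.003,0.0055,0,0,0],[0,-0.003,0.0065,0,0,0],[0,-0.003,0.0065,0,0,0]]';  python3 -m pendant '[[0,0,0.0005,0,0,0],[0,0,0.0005,0,0,0]]'
```

```text
time_s: 16.15
tcp_pos: [0.4503, 0.0869, 0.0301]
eef_rot: [-180.0, 0.0, -90.1]
contact_force: [0.7, -0.1, 0.7]
gripper_width: 0.0007
gripper_force: 0.0
time_s: 16.32
tcp_pos: [0.4503, 0.087, 0.0296]
eef_rot: [-180.0, 0.0, -90.1]
contact_force: [0.4, -0.5, -0.3]
gripper_width: 0.0
gripper_force: 0.3
```

```bash
python3 -m pendant '[[0,0,0.0005,0,0,0],[0,0,0.0008,0,0,0],[0,0,0.0008,0,0,0]]';  python3 -m pendant '[[0,0,0,0,0,0],[0,0,0,0,0,0],[0,0,0,0,0,0]]'
```

```text
time_s: 16.57
tcp_pos: [0.4503, 0.0871, 0.0293]
eef_rot: [-180.0, -0.0, -90.0]
contact_force: [-2.4, -0.2, 10.0]
gripper_width: 0.0006
gripper_force: 5.4
time_s: 16.82
tcp_pos: [0.4503, 0.087, 0.0294]
eef_rot: [-180.0, -0.0, -90.1]
contact_force: [-2.8, -0.6, 9.8]
gripper_width: 0.0003
gripper_force: 5.1
```

```bash
python3 -m pendant '[[0,0,0,0,0,0],[0,0,0,0,0,0],[0,0,-0.008,0,0,0],[0.04,0.003,-0.01,0,0,0],[0.08,0.003,-0.01,0,0,0],[0.105,0.003,-0.01,0,0,0],[0.105,0.003,-0.01,0,0,0],[0.105,0.003,-0.005,0,0,0],[0.105,0.003,-0.002,0,0,0],[0.105,0.003,-0.0015,0,0,0],[0.105,0.003,-0.0015,0,0,0]]';  python3 -m pendant '[[0,0,0.001,0,0,0],[0,0,0.001,0,0,0],[0,0,0.001,0,0,0]]'
```

```text
time_s: 17.73
tcp_pos: [0.447, -0.0173, 0.0299]
eef_rot: [180.0, -0.0, -90.0]
contact_force: [-0.3, -0.1, -0.5]
gripper_width: 0.0005
gripper_force: 0.0
time_s: 17.98
tcp_pos: [0.4471, -0.0172, 0.0296]
eef_rot: [-180.0, -0.0, -90.0]
contact_force: [-2.9, 0.6, 7.5]
gripper_width: 0.0009
gripper_force: 3.6
```

```bash
python3 -m pendant '[[0,0,0.0001,0,0,0],[0,0,0.0001,0,0,0],[0,0,0.0001,0,0,0],[0,0,0.0001,0,0,0],[0,0,0.0001,0,0,0]]'; python3 -m pendant '[[0,0,-0.008,0,0,0],[0.003,-0.04,-0.01,0,0,0],[0.003,-0.08,-0.01,0,0,0],[0.003,-0.104,-0.01,0,0,0],[0.003,-0.104,-0.01,0,0,0],[0.003,-0.104,-0.005,0,0,0],[0.003,-0.104,-0.002,0,0,0],[0.003,-0.104,-0.0015,0,0,0],[0.003,-0.104,-0.0015,0,0,0]]';  python3 -m pendant '[[0,0,0.001,0,0,0],[0,0,0.001,0,0,0],[0,0,0.001,0,0,0]]'
```

```text
time_s: 18.4
tcp_pos: [0.4472, -0.0172, 0.0296]
eef_rot: [-180.0, 0.0, -90.0]
contact_force: [-3.4, 0.9, 8.4]
gripper_width: 0.0005
gripper_force: 4.2
time_s: 19.15
tcp_pos: [0.5499, -0.021, 0.0303]
eef_rot: [179.9, -0.0, -90.0]
contact_force: [0.2, -0.7, -0.4]
gripper_width: 0.0006
gripper_force: 0.0
time_s: 19.4
tcp_pos: [0.5509, -0.021, 0.0298]
eef_rot: [-180.0, 0.0, -90.1]
contact_force: [0.1, 0.8, 0.5]
gripper_width: 0.0003
gripper_force: 0.0
```

```bash
python3 -m pendant '[[0,0,0.0005,0,0,0],[0,0,0.0005,0,0,0],[0,0,0.0005,0,0,0]]'; python3 -m pendant '[[0,0,0.0003,0,0,0],[0,0,0.0003,0,0,0],[0,0,0.0003,0,0,0]]'
```

```text
time_s: 19.65
tcp_pos: [0.551, -0.021, 0.0297]
eef_rot: [-180.0, 0.0, -90.1]
contact_force: [-2.7, 0.8, 6.1]
gripper_width: 0.0004
gripper_force: 2.7
time_s: 19.9
tcp_pos: [0.551, -0.021, 0.0296]
eef_rot: [-180.0, 0.0, -90.1]
contact_force: [-3.4, 1.3, 8.9]
gripper_width: 0.0006
gripper_force: 4.1
```

```bash
python3 -m pendant '[[0,0,0,0,0,0],[0,0,0,0,0,0],[0,0,0,0,0,0],[0,0,0,0,0,0],[0,0,-0.008,0,0,0],[-0.04,-0.002,-0.01,0,0,0],[-0.08,-0.002,-0.01,0,0,0],[-0.104,-0.002,-0.01,0,0,0],[-0.104,-0.002,-0.01,0,0,0],[-0.104,-0.002,-0.005,0,0,0],[-0.104,-0.002,-0.002,0,0,0],[-0.104,-0.002,-0.002,0,0,0]]';  python3 -m pendant '[[0,0,0.001,0,0,0],[0,0,0.001,0,0,0],[0,0,0.001,0,0,0]]'
```

```text
time_s: 20.9
tcp_pos: [0.5524, 0.082, 0.0299]
eef_rot: [179.9, -0.0, -90.1]
contact_force: [-0.2, 0.0, -0.4]
gripper_width: 0.0004
gripper_force: 0.0
time_s: 21.15
tcp_pos: [0.5532, 0.0822, 0.0298]
eef_rot: [-180.0, -0.0, -90.1]
contact_force: [0.3, 0.1, 1.2]
gripper_width: 0.0007
gripper_force: 0.0
```

```bash
python3 -m pendant '[[0,0,0.0005,0,0,0],[0,0,0.0005,0,0,0],[0,0,0.0005,0,0,0]]'; python3 -m pendant '[[0,0,0.0003,0,0,0],[0,0,0.0003,0,0,0],[0,0,0.0003,0,0,0]]'
```

```text
time_s: 21.4
tcp_pos: [0.5533, 0.0825, 0.0296]
eef_rot: [-180.0, -0.0, -90.1]
contact_force: [-0.6, -2.2, 4.5]
gripper_width: 0.0004
gripper_force: 2.3
time_s: 21.65
tcp_pos: [0.5534, 0.0825, 0.0295]
eef_rot: [-180.0, -0.0, -90.1]
contact_force: [-1.2, -2.7, 7.5]
gripper_width: 0.0003
gripper_force: 3.5
```

```bash
python3 -m pendant '[[0,0,0.0001,0,0,0],[0,0,0.0001,0,0,0],[0,0,0.0001,0,0,0],[0,0,0.0001,0,0,0],[0,0,0.0001,0,0,0],[0,0,-0.01,0,0,0],[0,0,-0.04,0,0,0],[0,0,-0.08,0,0,0],[0,0,-0.12,0,0,0],[-0.03,0,-0.13,0,0,0],[-0.06,0,-0.13,0,0,0],[-0.06,0,-0.13,0,0,0]]' ; python3 - <<'E'
from plant import r;import cv2
from h import *
S=r.capture("scene");T=r.capture("top")
x=cv2.resize(S["frame"][200:300,285:385],None,fx=4,fy=4,interpolation=0);y=cv2.resize(T["frame"][190:290,290:390],None,fx=4,fy=4,interpolation=0)
cv2.imwrite("pics/z.png",np.hstack([x,y])[:,:,::-1])
for a,ce,m in blobs(S,(20,120,150),(35,255,255),(280,215,355,275),3):print(a,ce.round(1),onz(S,ce,.029).round(4))
E
```

```text
time_s: 22.65
tcp_pos: [0.5545, 0.1469, 0.1612]
eef_rot: [-179.8, 0.2, -90.0]
contact_force: [0.6, 0.0, -0.5]
gripper_width: 0.0006
gripper_force: 0.0
4 [293.  235.8] [0.4512 0.0859 0.029 ]
5 [342.8 250.6] [ 0.553  -0.0211  0.029 ]
4 [307.  261.8] [ 0.4481 -0.0185  0.029 ]
```

View pics/z.png

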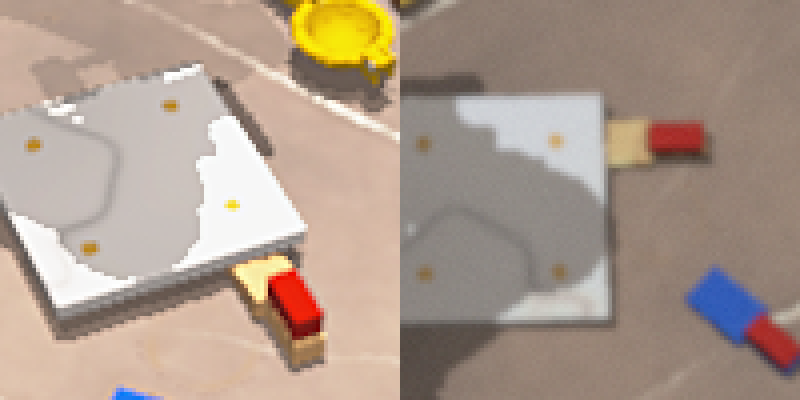

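The slab has not shifted and the wedge is still snug beside the back right dot. Handing in.

```bash
python3 -c "
from plant import r
print(r.close_job())"
```

```text
the job is handed in; nothing more can be done
None
```

The soft pad was at the back right corner; the wedge is snug under the slab there, all four dots held firm under about 7–10 N in the set order, and the job is handed in, with no verdict returned.

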